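# Measure a piston with a bridge height gauge

## Robot

A 6-joint arm with a two-finger parallel gripper is mounted at the origin on a cart in front of the work surface, level with it; the furniture and walls round the work are solid. World frame = base frame: x ahead of the robot, y to its left, z up, the work surface at z = 0. Lengths are in m, angles in rad, forces in N, time in s.
With the tool pointing down it reaches from about 0.425 to 0.95 m from the base axis. Payload 3.5 kg.
Tool frame: the origin (TCP) lies midway between the tips of the shut fingers; the grasp point (between the pads) lies 19 mm behind it; z points along the fingers, y is the line along which they close (so a half turn about z gives the same grasp; the last joint's range is limited). The gripper opens to 85 mm and grips with 20 to 120 N. Pads are 22 mm wide; open, the fingers measure 114 mm over their backs; the gripper's body (76 mm by 85 mm) begins 54 mm behind the grasp point. The pads swing forward as they close: fully open they stand 13 mm farther back than shut.
Start: joints at [-1.466, 0.286, 1.577, -0, 1.279, -0.15], TCP at [0.17, -0.653, 0.231] pointing down, gripper open.
Joint ranges: [-2.77, 2.77], [-0.9, 2.22], [0.21, 2.48], [-1.53, 4.67], [0.24, 2.81], [-2.84, 2.84]. Speed limits (rad/s): [2.79, 2.79, 3.14, 3.14, 3.14, 3.14].

## Interface

Orientations are given as a unit quaternion [x, y, z, w].
In Python, from plant import get_state, read_camera, ctrl gives the robot as it stands.
- The arm moves only by the shell command python3 -m crank 'ROWS' [FORCE]. ROWS is JSON, a list of rows, each a list of 3 entries, a list of its own where there are three numbers: the shift along the tool's x, y, z in mm, then the turn about the tool's z in degrees, then the closure in counts, from 0 (fully open) to 255 (shut). In form: [[[tx, ty, tz], yaw, claw], ...]. A call has 1 to 10 rows; each row is the pose to reach, as a shift and turn from the pose commanded when the call began, along the tool's axes at that moment; what a row does not reach only later rows make up. A row lasts 1/10 s, in which the tool goes at most 50 mm and 8.59 degrees, less where a joint would pass 70% of its speed; a pose out of reach is approached as far as the arm can. A call with a gripper value outside its range is refused whole. The fingers move at their own pace and stop on an object; FORCE is the grip in N (left out, the last holds). Time passes only in rows, so rows that repeat a pose let the fingers close. It gives the time, the measured TCP pose, the force, the opening and the grip force at its end, in the units of the state.
- get_state(): the state, without advancing time (a new reading comes with each control period).
- read_camera(name): name is "side" or "top" or "wrist"; returns a dict with "frame" (400x640x3 uint8, blue, green, red), "range_z" (400x640 float32, m along the optical axis (not along the pixel's ray), 0 where there is no reading), "vfov" (degrees; the focal length in pixels is half the picture's height over the tangent of half this angle, whatever the lens; pixels are square), "cx", "cy" (the principal point, pixels), "origin" and "orientation" of the camera in the world. Camera axes: x right, y down, z forward; pixel columns grow to the right and rows downward; lengths in m; the calibration is good to about 2 mm. A picture is of the moment at which its call begins.
- ctrl.sign_off(): hands the job in; it is judged then, once.
The state is a dict: "time": time; "qpos": joint angles; "dq": joint speeds; "joint_efforts": joint torques, N m; "eef_pos": TCP position; "tcp_rot": TCP orientation; "contact_force": force on the tool from outside, world axes, zero at the start; "wrist_torque": the same for the moment, N m; "opening": opening from 0.0 (shut) to 1.0 (fully open); "finger_force": force on a finger pad.
Only numpy, scipy, OpenCV 4.12 (cv2) and the standard library are available. Lean on these libraries where they do the work, as an engineer would, in place of code of your own. Each camera call takes 0.05 s, during which the arm holds its last target. There are 200 camera calls.

## Task

Measure the height of the pale grey piston: pick up the bridge height gauge by its black hand grip, lower it astride the piston so that its sprung foot is pushed up by the middle of the piston's crown and both legs stand flat on the bench, and only then let go and leave it standing there. Leave the piston, the bronze bush and the pipe nipple where they stand.

Things in the scene. Friction and masses are not known exactly. Their poses are not given: they have to be found in the camera images.
- gauge_grip (a point): Centre of the black ribbed hand grip of the loose aluminium bridge gauge (0.55 kg): a square post 30 x 30 mm, 46 mm tall, on the middle of the beam. The point is 138 mm above the undersides of the legs (z = 0.138 standing on the bench) and straight above the foot. Own z is up, y along the beam, -x the face with the white scale.
- gauge: The same gauge; origin between its legs at bench level. Beam along y: 156 mm long, 30 deep, 75 to 115 mm up; the grip rises to 161. A leg at each end, 132 mm clear between them, 128 between their dark foot bars, which are 64 mm deep (x); 164 mm over all. Its yaw over the part is free. It must be raised over 28 mm for the free foot to clear the piston, and over 53 mm for the legs to pass over it.
- gauge_foot (a joint): Upward travel (m) of the sprung round steel foot, 24 mm across, below the grip: 0 hanging free, underside 25 mm above the bench; stop at 0.038. A red pointer rises with it. With the legs on the bench it reads the part's height minus 0.025: about 0.028 on the piston. It takes about 3 N there, less than the gauge's weight, so the gauge stands by itself.
- piston_top (a point): Centre of the flat crown of the pale grey metal piston (loose, standing upright on its skirt, 64 mm diameter, 53 mm tall, thin ring grooves near the top): the part to be measured. The point is 53 mm above its underside.
- bush_top (a point): Centre of the top of a loose bronze-coloured bush, 40 mm diameter, 45 mm tall, with a bore: a bystander, not to be moved.
- nipple_top (a point): Centre of the top of a loose grey pipe nipple (plain tube), 34 mm diameter, 70 mm tall: a bystander, not to be moved.
Things that resemble listed ones, but are neither listed nor needed, are in the scene too. Leave any blue or purple look-alike of the part that bears piston_top alone.

How it is judged:
By the outcome, as a careful person would: the job done as asked, in the order asked, and still so for the second after the job is handed in, with the robot touching nothing.
It also fails if it takes over 42 s, if anything falls off the work surface, if the arm or the gripper's body presses on something with over 40 N, if the wrist force passes 120 N, or if a joint passes its speed limit or range.

## Working session

There is one attempt and no reset: what is moved stays moved. The work goes in short steps, Python scripts to look and compute and a shell command to move; the robot and the scene stay as the last step left them, time stands still between calls to the robot, and variables do not carry over. Pictures are saved under pics/ and viewed, at most 10 in all, crops included, and the job is handed in when it is done.

```bash
mkdir -p pics; cat > h.py <<'E'
import numpy as np, cv2, pickle
from plant import get_state, read_camera, ctrl
from scipy.spatial.transform import Rotation as R
def snap(n):
    c=read_camera(n); pickle.dump(c,open(f'{n}.pkl','wb')); return c
def load(n): return pickle.load(open(f'{n}.pkl','rb'))
def cloud(c):
    h,w=c['range_z'].shape; f=h/2/np.tan(np.radians(c['vfov'])/2)
    v,u=np.mgrid[:h,:w]; z=c['range_z']
    p=np.stack([(u-c['cx'])*z/f,(v-c['cy'])*z/f,z],-1)
    P=p@R.from_quat(c['orientation']).as_matrix().T+np.array(c['origin'])
    P[z==0]=np.nan
    return P
E
python3 - <<'E'
from h import *
for n in ['top','side']:
    c=snap(n); cv2.imwrite(f'pics/{n}.png',c['frame']); print(n,c['origin'],c['orientation'],c['vfov'],c['cx'],c['cy'])
s=get_state(); print(s)
E
```

```text
top [0.34145861 0.07316181 1.32270367] [ 0.71177795 -0.69990066  0.04050276 -0.04325213] 53.681948003594954 320.29333906458857 201.3091743028437
side [ 0.00882803 -1.0597298   1.06608287] [ 0.87912279 -0.17405244  0.08949594 -0.4345565 ] 47.091404943088925 322.02377609480027 200.02772771581434
{'time': 0.1, 'qpos': array([-1.46598203e+00,  2.87122262e-01,  1.57806752e+00,  4.12989792e-05,
        1.27863202e+00, -1.50002911e-01]), 'dq': array([ 3.74634069e-04,  3.72862879e-05, -3.21351435e-03, -8.44506877e-05,
        1.80460378e-04,  4.44982250e-04]), 'joint_efforts': array([ 1.38552750e-03, -4.07298017e+01, -2.93697095e+01, -1.32184209e-04,
        3.41741150e-03,  1.47581096e-05]), 'eef_pos': array([ 0.17011748, -0.65257499,  0.2300354 ]), 'tcp_rot': array([ 9.91894640e-01,  1.27058179e-01,  4.49436003e-05, -1.11384203e-03]), 'contact_force': array([ 0.47773279, -0.41839851, -0.63515273]), 'wrist_torque': array([ 0.01665654,  0.00103615, -0.00860075]), 'finger_force': 0.0, 'opening': 1.0013468708380189}
```

View pics/top.png

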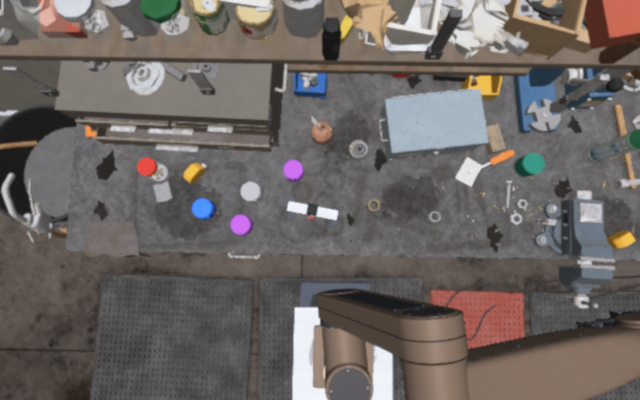

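View pics/side.png

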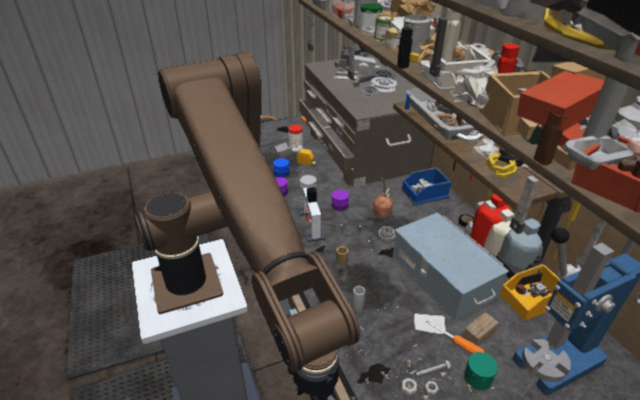

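Top view: gauge at (313,211). Candidates for the piston are pale grey (250,191), purple (293,169) and (240,225), and blue (203,208). Grey square (162,190), ring (359,149), bush (374,205) and nipple (435,216) are other things. I choose (250,191) and check it in a crop.

```bash
python3 - <<'E'
from h import *
c=load('top'); P=cloud(c)
im=cv2.resize(c['frame'][130:250,180:380],None,fx=4,fy=4,interpolation=cv2.INTER_CUBIC); cv2.imwrite('pics/crop.png',im)
for nm,(u,v),(lo,hi) in [('piston',(250,191),(.045,.062)),('bush',(374,205),(.035,.055)),('nip',(435,216),(.06,.08)),('p1',(293,169),(.04,.07)),('p2',(240,225),(.04,.07)),('blue',(203,208),(.04,.07)),('gbeam',(313,211),(.1,.13)),('grip',(313,211),(.14,.18))]:
    r=34 if nm[0]=='g' else 14
    q=P[v-r:v+r,u-r:u+r].reshape(-1,3); q=q[(q[:,2]>lo)&(q[:,2]<hi)]
    if len(q)<4: print(nm,len(q),P[v,u]);continue
    rc=cv2.minAreaRect(q[:,:2].astype(np.float32)*1000)
    print(nm,len(q),q.mean(0).round(3),np.median(q[:,2]).round(3),np.round(rc[0]),np.round(rc[1]),round(rc[2],1))
E
```

```text
piston 301 [0.522 0.308 0.052] 0.052 [523. 307.] [60. 62.] 2.3
bush 68 [ 0.484 -0.094  0.044] 0.045 [484. -94.] [38. 39.] 28.4
nip 53 [ 0.449 -0.285  0.068] 0.069 [ 449. -285.] [32. 32.] 48.6
p1 307 [0.596 0.17  0.052] 0.052 [597. 170.] [65. 59.] 1.8
p2 321 [0.413 0.335 0.052] 0.052 [413. 335.] [61. 62.] 0.9
blue 322 [0.464 0.461 0.051] 0.052 [463. 462.] [61. 63.] 0.1
gbeam 404 [0.456 0.103 0.114] 0.114 [457. 103.] [156.  31.] 80.0
grip 108 [0.456 0.103 0.158] 0.158 [458. 103.] [30. 31.] 79.9
```

View pics/crop.png

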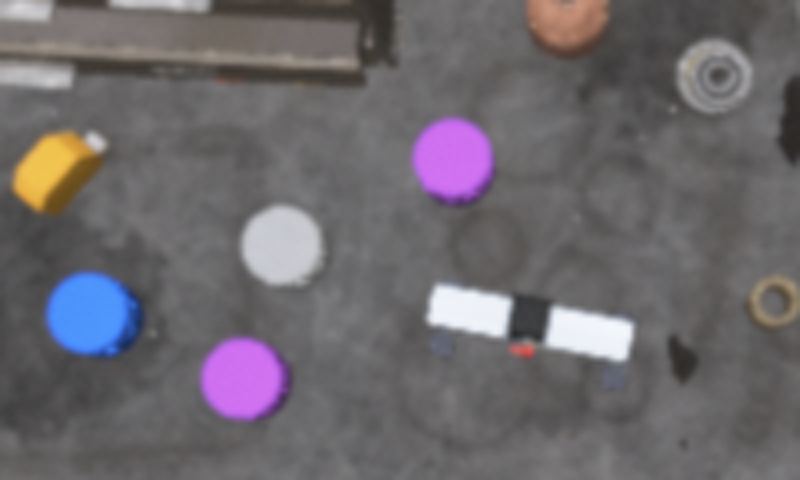

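The crop confirms it: the pale grey disc at crop (282,245) is the piston, and the white beam with its black grip is at crop (530,320). The others are purple or blue.

```bash
cat >> h.py <<'E'
def go(*pts, yaw=None):
    s=get_state(); r=R.from_quat(s['tcp_rot']); x=r.as_matrix()[:,0]
    psi=np.degrees(np.arctan2(x[1],x[0])); print('pos',s['eef_pos'].round(4),'psi',psi.round(2),'z axis',r.as_matrix()[:,2].round(4),'F',s['contact_force'].round(1),'t',s['time'],'open',s['opening'])
    if yaw is not None: print('turn',round(psi-yaw,2))
    for p in pts: print(p,(r.inv().apply(np.array(p)-s['eef_pos'])*1000).round(1))
E
python3 -c "
from h import *
go((.45,-.32,.23),(.48,-.1,.23),(.457,.103,.23),yaw=-10)"
```

```text
pos [ 0.1701 -0.6526  0.23  ] psi 14.6 z axis [-2.0e-04  2.2e-03 -1.0e+00] F [ 0.5 -0.4 -0.6] t 0.1 open 1.0013468708380189
turn 24.6
(0.45, -0.32, 0.23) [ 354.7 -251.3    0.7]
(0.48, -0.1, 0.23) [ 439.2 -456.6    1.2]
(0.457, 0.103, 0.23) [ 468.1 -658.9    1.7]
```

```bash
python3 -m crank '[[[40,-28,0],0,0],[[80,-56,0],8,0],[[120,-85,0],16,0],[[160,-113,0],24.6,0],[[200,-142,0],24.6,0],[[240,-170,0],24.6,0],[[280,-198,0],24.6,0],[[320,-227,0],24.6,0],[[355,-251,0],24.6,0],[[373,-297,0],24.6,0]]' 30; python3 -c "
from h import *
go((.48,-.1,.23),(.457,.103,.23),yaw=-10)"
```

```text
time: 1.1
eef_pos: [0.458, -0.2708, 0.231]
tcp_rot: [0.996, -0.087, 0.0, 0.0]
contact_force: [1.0, -0.1, 0.4]
opening: 1.0
finger_force: 0.0
pos [ 0.458  -0.2708  0.231 ] psi -9.99 z axis [ 7.e-04 -2.e-04 -1.e+00] F [ 1.  -0.1  0.4] t 1.1 open 1.000276454841656
turn 0.01
(0.48, -0.1, 0.23) [  -8. -172.    1.]
(0.457, 0.103, 0.23) [ -65.9 -368.     1. ]
```

```bash
python3 -m crank '[[[-2,-49,0],0,0],[[-4,-98,0],0,0],[[-6,-147,0],0,0],[[-12,-190,0],0,0],[[-26,-236,0],0,0],[[-40,-282,0],0,0],[[-54,-328,0],0,0],[[-66,-368,0],0,0],[[-66,-368,0],0,0],[[-66,-368,0],0,0]]'; python3 - <<'E'
from h import *
c=snap('wrist'); cv2.imwrite('pics/w1.png',c['frame']); P=cloud(c)
q=P.reshape(-1,3); q=q[np.isfinite(q[:,0])&(np.hypot(q[:,0]-.457,q[:,1]-.103)<.11)]
for lo,hi,r in[(.148,.175,.03),(.1,.13,.11)]:
    k=q[(q[:,2]>lo)&(q[:,2]<hi)&(np.hypot(q[:,0]-.457,q[:,1]-.103)<r)]; 
    if len(k)>5:
        rc=cv2.minAreaRect(k[:,:2].astype(np.float32)*1000); print(len(k),np.median(k[:,2]),np.round(rc[0],1),np.round(rc[1],1),rc[2])
go((.457,.103,.123),yaw=-10)
E
```

```text
time: 2.1
eef_pos: [0.4547, 0.1029, 0.2309]
tcp_rot: [0.996, -0.086, -0.0, 0.0]
contact_force: [-0.1, -0.0, 1.2]
opening: 1.004
finger_force: 0.0
1854 0.1609897215534516 [459.9 104.3] [30.7 30.6] 80.6687240600586
5669 0.11517272642156529 [459.8 104.3] [156.1  31.1] 80.17868041992188
pos [0.455 0.102 0.231] psi -9.96 z axis [-5.e-04 -5.e-04 -1.e+00] F [-0.  -1.4 -0.5] t 2.15 open 0.994865367333698
turn 0.04
(0.457, 0.103, 0.123) [  1.9  -1.4 108. ]
```

View pics/w1.png

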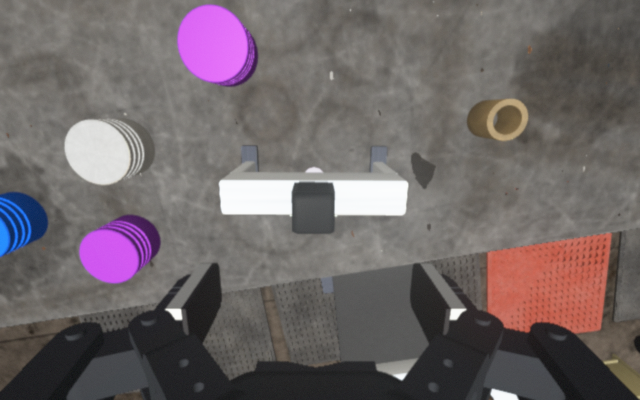

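The wrist view shows the grip at (314,208), square to the fingers. The piston is at (98,152), with its ring grooves visible. Next I descend and grip.

```bash
python3 -m crank '[[[4,-3,30],0,0],[[4,-3,60],0,0],[[4,-3,85],0,0],[[4,-3,100],0,0],[[4,-3,107],0,0],[[4,-3,107],0,0],[[4,-3,107],0,100],[[4,-3,107],0,255],[[4,-3,107],0,255],[[4,-3,107],0,255]]' 50;python3 -m crank '[[[0,0,0],0,255],[[0,0,0],0,255],[[0,0,0],0,255]]' 50; python3 -c "
from h import *
go()"
```

```text
time: 3.15
eef_pos: [0.4602, 0.1042, 0.1252]
tcp_rot: [0.996, -0.087, 0.001, 0.0]
contact_force: [0.5, -1.9, 0.1]
opening: 0.346
finger_force: 52.4
time: 3.45
eef_pos: [0.4602, 0.1041, 0.1252]
tcp_rot: [0.996, -0.087, 0.001, 0.0]
contact_force: [-1.4, -3.2, 5.7]
opening: 0.343
finger_force: 53.1
pos [0.4602 0.1041 0.1252] psi -9.98 z axis [ 1.3e-03 -6.0e-04 -1.0e+00] F [-1.4 -3.2  5.7] t 3.45 open 0.34296549035917945
```

```bash
python3 -m crank '[[[0,0,-10],0,255],[[0,0,-25],0,255],[[0,0,-45],0,255],[[0,0,-65],0,255],[[0,0,-80],0,255],[[0,0,-85],0,255],[[0,0,-85],0,255],[[0,0,-85],0,255]]' 70; python3 - <<'E'
from h import *
c=snap('wrist'); cv2.imwrite('pics/w2.png',c['frame']); P=cloud(c)
q=P.reshape(-1,3); q=q[np.isfinite(q[:,0])&(np.hypot(q[:,0]-.522,q[:,1]-.308)<.05)&(q[:,2]>.047)&(q[:,2]<.06)]
print(len(q))
if len(q)>5: print(cv2.minEnclosingCircle(q[:,:2].astype(np.float32)*1000),np.median(q[:,2]))
q=P.reshape(-1,3); q=q[np.isfinite(q[:,0])&(np.hypot(q[:,0]-.46,q[:,1]-.104)<.11)]
for lo,hi in[(.17,.215),(.225,.27)]:
    k=q[(q[:,2]>lo)&(q[:,2]<hi)]; rc=cv2.minAreaRect(k[:,:2].astype(np.float32)*1000); print(len(k),np.median(k[:,2]),rc)
go((.522,.308,.21))
E
```

```text
time: 4.25
eef_pos: [0.4585, 0.1045, 0.2077]
tcp_rot: [0.996, -0.087, -0.002, 0.0]
contact_force: [0.2, 0.0, -5.8]
opening: 0.343
finger_force: 70.0
3995
((525.279296875, 309.24261474609375), 32.57463455200195) 0.053374418626659204
15440 0.19743110433477207 ((458.780029296875, 104.78910827636719), (155.35260009765625, 30.392099380493164), 80.2762451171875)
19511 0.25553680285852975 ((458.51129150390625, 104.72074890136719), (104.16767120361328, 31.61928367614746), 80.16541290283203)
pos [0.4585 0.1045 0.2076] psi -10.0 z axis [-3.3e-03  2.0e-04 -1.0e+00] F [-0.1 -0.1 -4.8] t 4.3 open 0.3422633324907986
(0.522, 0.308, 0.21) [  27.2 -211.5   -2.6]
```

View pics/w2.png

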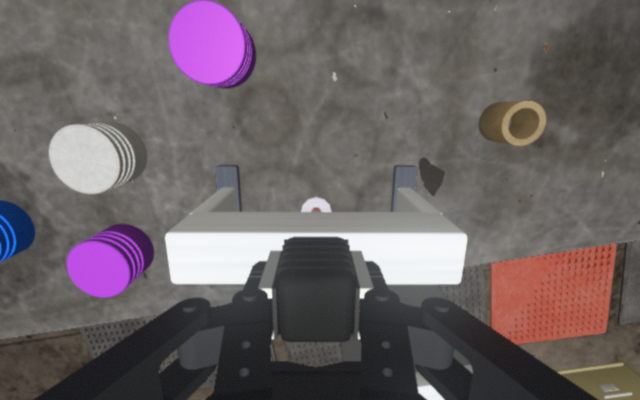

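The gauge is held level, with the beam at rows 235–285. The piston is at (90,158) in clear view. Next I carry the gauge over it.

```bash
python3 -m crank '[[[2,-15,0],0,255],[[6,-45,0],0,255],[[11,-80,0],0,255],[[16,-115,0],0,255],[[21,-150,0],0,255],[[26,-182,0],0,255],[[29,-203,0],0,255],[[30,-212,0],0,255],[[30,-212,0],0,255],[[30,-212,0],0,255]]'; python3 - <<'E'
from h import *
c=snap('wrist'); d=snap('side'); 
a=cv2.resize(d['frame'][130:290,220:420],None,fx=3,fy=3,interpolation=cv2.INTER_CUBIC); b=c['frame']
cv2.imwrite('pics/w3.png',b);cv2.imwrite('pics/s3.png',a)
P=cloud(c);q=P.reshape(-1,3); k=q[np.isfinite(q[:,0])&(np.hypot(q[:,0]-.524,q[:,1]-.308)<.045)&(q[:,2]>.049)&(q[:,2]<.057)]
print(len(k)); 
if len(k)>5: print(cv2.minEnclosingCircle(k[:,:2].astype(np.float32)*1000),k.min(0),k.max(0))
q=q[np.isfinite(q[:,0])&(np.hypot(q[:,0]-.525,q[:,1]-.309)<.11)&(q[:,2]>.17)&(q[:,2]<.215)]
print(cv2.minAreaRect(q[:,:2].astype(np.float32)*1000),np.median(q[:,2]))
go((.525,.3085,.125))
E
```

```text
time: 5.3
eef_pos: [0.5254, 0.307, 0.2083]
tcp_rot: [0.996, -0.087, -0.001, 0.001]
contact_force: [-0.5, -0.5, -5.6]
opening: 0.339
finger_force: 70.7
2626
((525.5447387695312, 309.53765869140625), 32.0014762878418) [0.50262421 0.27758443 0.0491284 ] [0.55731712 0.34147451 0.05575454]
((525.7391967773438, 307.23468017578125), (155.03797912597656, 30.442363739013672), 80.02812957763672) 0.1980405393752547
pos [0.5257 0.3068 0.2089] psi -10.06 z axis [-9.e-04 -8.e-04 -1.e+00] F [-0.2  0.1 -3.8] t 5.4 open 0.3415688402367392
(0.525, 0.3085, 0.125) [-0.9 -1.7 83.9]
```

View pics/w3.png

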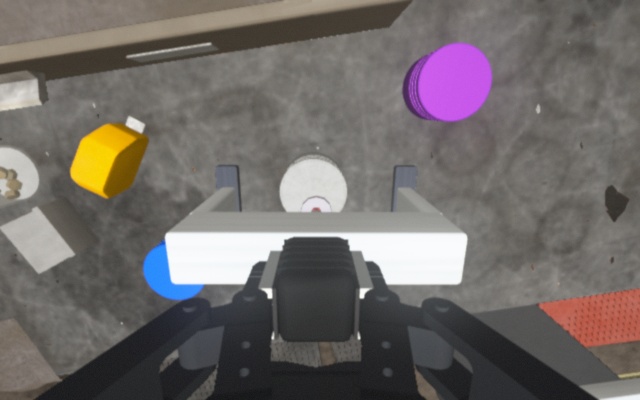

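View pics/s3.png

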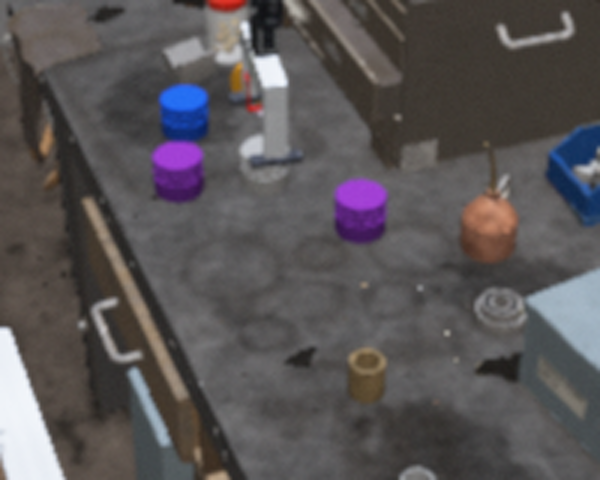

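The wrist view shows the piston at (313,190), centred between the legs at (228,190) and (403,190), with the foot above it at (316,206). I lower the gauge with a 2 mm sideways correction.

```bash
python3 -m crank '[[[0,-2,0],0,255],[[0,-2,10],0,255],[[0,-2,25],0,255],[[0,-2,40],0,255],[[0,-2,50],0,255],[[0,-2,60],0,255],[[0,-2,68],0,255],[[0,-2,74],0,255],[[0,-2,78],0,255],[[0,-2,78],0,255]]'; python3 -c "
from h import *
go((.5255,.309,.125))"
```

```text
time: 6.4
eef_pos: [0.5263, 0.3099, 0.1312]
tcp_rot: [0.996, -0.087, -0.0, 0.0]
contact_force: [-1.5, -1.2, -2.4]
opening: 0.342
finger_force: 71.0
pos [0.5263 0.3099 0.1312] psi -10.0 z axis [-1.e-04 -0.e+00 -1.e+00] F [-1.5 -1.2 -2.4] t 6.4 open 0.3422161439681065
(0.5255, 0.309, 0.125) [-0.7  1.1  6.2]
```

```bash
python3 -m crank '[[[0,1,2],0,255],[[0,1,4],0,255],[[0,1,5],0,255],[[0,1,6],0,255],[[0,1,6],0,255],[[0,1,6],0,255]]'; python3 -m crank '[[[0,0,0],0,255]]'; python3 -c "
from h import *
go()"
```

```text
time: 7.0
eef_pos: [0.5267, 0.3092, 0.1257]
tcp_rot: [0.996, -0.087, 0.001, -0.0]
contact_force: [-0.2, 1.6, -2.5]
opening: 0.341
finger_force: 71.1
time: 7.1
eef_pos: [0.5266, 0.3091, 0.1257]
tcp_rot: [0.996, -0.087, 0.001, -0.0]
contact_force: [0.7, 1.4, -2.3]
opening: 0.34
finger_force: 71.1
pos [0.5266 0.3091 0.1257] psi -10.0 z axis [ 1.3e-03  5.0e-04 -1.0e+00] F [ 0.7  1.4 -2.3] t 7.1 open 0.3403061608193334
```

Not on the bench yet (force still −2.3 N), so I go down in 0.5 mm steps.

```bash
python3 -m crank '[[[0,0,0.5],0,255],[[0,0,0.5],0,255],[[0,0,0.5],0,255]]'; python3 -m crank '[[[0,0,0.5],0,255],[[0,0,0.5],0,255],[[0,0,0.5],0,255]]';  python3 -m crank '[[[0,0,0.5],0,255],[[0,0,0.5],0,255],[[0,0,0.5],0,255]]'
```

```text
time: 7.4
eef_pos: [0.5266, 0.309, 0.1252]
tcp_rot: [0.996, -0.087, 0.001, -0.0]
contact_force: [1.3, 0.8, -0.6]
opening: 0.34
finger_force: 71.3
time: 7.7
eef_pos: [0.5266, 0.309, 0.1252]
tcp_rot: [0.996, -0.087, 0.001, -0.0]
contact_force: [0.2, -0.5, 3.2]
opening: 0.339
finger_force: 71.8
time: 8.0
eef_pos: [0.5266, 0.3089, 0.1252]
tcp_rot: [0.996, -0.087, 0.001, -0.0]
contact_force: [-0.4, 0.1, 6.4]
opening: 0.342
finger_force: 72.4
```

```bash
python3 - <<'E'
from h import *
c=snap('wrist'); cv2.imwrite('pics/w4.png',c['frame'])
P=cloud(c);q=P.reshape(-1,3);q=q[np.isfinite(q[:,0])&(np.hypot(q[:,0]-.526,q[:,1]-.309)<.11)]
k=q[(np.hypot(q[:,0]-.526,q[:,1]-.309)<.05)&(q[:,2]>.049)&(q[:,2]<.057)]
print(len(k)); 
if len(k)>5: print(cv2.minEnclosingCircle(k[:,:2].astype(np.float32)*1000))
k=q[(q[:,2]>.11)&(q[:,2]<.119)]
print(cv2.minAreaRect(k[:,:2].astype(np.float32)*1000),np.median(k[:,2]))
E
```

```text
2233
((534.3961181640625, 307.906005859375), 30.381023406982422)
((526.7949829101562, 309.19281005859375), (154.67282104492188, 30.259103775024414), 80.04063415527344) 0.11521935641232268
```

View pics/w4.png

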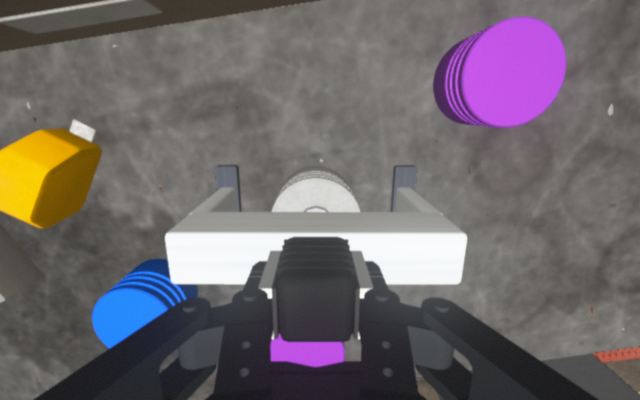

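The wrist view shows the legs on the bench and the foot (316,210) on the crown, centred between the legs. I release, then rise.

```bash
python3 -m crank '[[[0,0,0],0,150],[[0,0,0],0,100],[[0,0,0],0,0],[[0,0,0],0,0],[[0,0,0],0,0],[[0,0,0],0,0]]' 20; python3 -m crank '[[[0,0,-10],0,0],[[0,0,-30],0,0],[[0,0,-60],0,0],[[0,0,-100],0,0],[[0,0,-120],0,0],[[0,0,-120],0,0],[[0,0,-120],0,0]]'; python3 - <<'E'
from h import *
c=snap('wrist'); d=snap('side'); t=snap('top')
P=cloud(c);q=P.reshape(-1,3);q=q[np.isfinite(q[:,0])&(np.hypot(q[:,0]-.526,q[:,1]-.309)<.11)]
for lo,hi in((.11,.119),(.155,.165)):
    k=q[(q[:,2]>lo)&(q[:,2]<hi)]; print(cv2.minAreaRect(k[:,:2].astype(np.float32)*1000),np.median(k[:,2]))
k=q[(np.hypot(q[:,0]-.526,q[:,1]-.309)<.04)&(q[:,2]>.049)&(q[:,2]<.057)]
if len(k)>5: print(cv2.minEnclosingCircle(k[:,:2].astype(np.float32)*1000))
a=cv2.resize(d['frame'][140:210,260:340],None,fx=6,fy=6,interpolation=cv2.INTER_CUBIC); b=cv2.resize(c['frame'],(640*420//400,420))
b=c['frame'][:,100:420]; b=cv2.resize(b,(320,400)); a=cv2.resize(a,(457,400))
cv2.imwrite('pics/f.png',np.hstack([a,b]))
go()
E
```

```text
time: 8.65
eef_pos: [0.5261, 0.3089, 0.1237]
tcp_rot: [0.996, -0.087, -0.0, 0.0]
contact_force: [-0.6, 0.4, -0.1]
opening: 1.001
finger_force: 0.0
time: 9.35
eef_pos: [0.5261, 0.3089, 0.2442]
tcp_rot: [0.996, -0.087, 0.0, -0.0]
contact_force: [-0.3, 0.2, 0.4]
opening: 0.997
finger_force: 0.0
((526.164306640625, 309.26422119140625), (156.3133087158203, 31.15984535217285), 79.95711517333984) 0.11522109990479776
((527.0367431640625, 308.9316101074219), (29.522552490234375, 29.39298439025879), 79.18892669677734) 0.1610249344080057
((537.67333984375, 307.8345031738281), 29.41279411315918)
pos [0.5251 0.3085 0.2415] psi -10.0 z axis [-0.0038 -0.0014 -1.    ] F [-0.5 -0.8  0.6] t 9.5 open 1.0004453012248518
```

View pics/f.png

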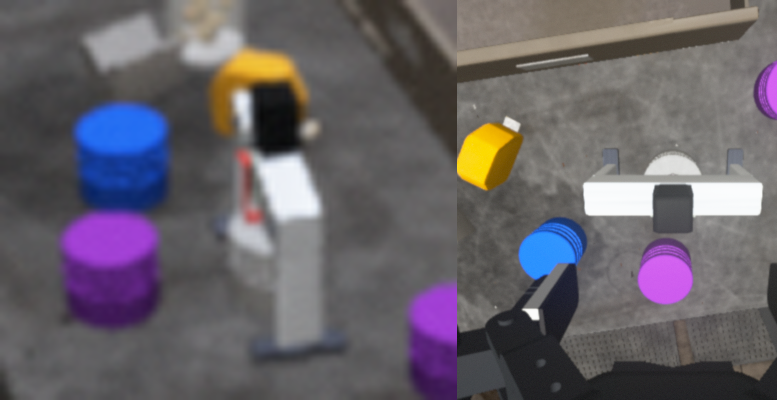

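The gauge stands level astride the piston (left panel, about (290,250)). The beam top is at 115 mm and the grip top at 161 mm, the pointer is raised at (247,205), and the gripper is clear.

```bash
python3 -c "
from plant import ctrl
print(ctrl.sign_off())"
```

```text
the job is handed in; nothing more can be done
None
```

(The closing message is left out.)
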